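# Close the cap canister and hold its outer lid up for the packing slip

## Task

First stop the settling plate by throwing its lever from the green side over to the red (off) side, then pick up the nested pair of lids by the orange knob, lower them together (no dropping) onto the metal canister until the inner lid is fully home on the rim, and let go. Then lift the blue outer lid alone by its collar, straight up off the knob, leaving the inner lid seated and untouched, and finish while still holding it level and still over the canister, its whole rim above the knob's top so that a packing slip can go in between. Do not part the lids earlier, and do not move or tip the bottle, carton or tape dispenser.

Things in the scene. Friction and masses are not known exactly. Their poses are not given: they have to be found in the camera images.
- lever (a joint): Handle of the toggle isolator that runs the settling plate, rad. 0 = on (leaning over the green patch, 37 degrees from upright), 1.3 = off (leaning over the red patch, 37 degrees the other way), 0.65 = upright. Overcentre: it falls by itself to whichever side of upright it is on; about 1 N at the yellow ball moves it.
- switch_base: Fixed black isolator block, 110 x 60 x 28 mm; origin at the centre of its underside, on the bench. Its own +x points from the green patch (on) to the red patch (off). The lever's hinge axis is parallel to the block's y, 32 mm above the origin, between two 20 mm high steel cheeks at y = +-20 mm (tops 46 mm above the bench).
- lever_tip (a point): Centre of the yellow ball (28 mm diameter) at the end of the lever, 75 mm from the hinge on a 12 mm steel rod. On: 45 mm to the block's -x side of the hinge and 92 mm above the bench; upright: 107 mm above the bench.
- mouth (a point): Centre of the rim of the open aluminium canister (94 mm outside, 86 mm inside diameter), 110 mm above the bench; z up. The canister is clamped to a round dark steel settling plate (150 mm diameter, 25 mm high), both fixed.
- lid_tray: Fixed red round tray, 150 mm diameter, 8 mm thick, on which the nested lids stand at the start; origin at the centre of its underside.
- inner_lid: Loose white inner lid, about 0.22 kg; origin at the centre of its underside, z up. Plug 80 mm diameter, 18 mm high, tapered at the foot, 3 mm play all round in the canister; flange 98 mm diameter, 18 to 24 mm above the origin, rests on the rim; orange knob 24 mm diameter, 24 to 106 mm above the origin. Origin 8 mm above the bench on the tray, 92 mm when seated.
- flange (a point): Centre of the underside of the inner lid's flange, 18 mm above the inner lid's origin; it coincides with point mouth when the lid is home.
- knob (a point): On the axis of the inner lid's orange knob (24 mm diameter), 90 mm above the inner lid's origin, 16 mm below the knob's top and 24 mm above the top of the outer lid's collar: the place to grip the nested pair. Gripped here, the pair is lifted together, the outer lid resting on the flange of the inner one.
- outer_lid: Loose blue outer lid, about 0.16 kg; origin at the centre of its disc's underside, z up. Disc 112 mm diameter, 6 mm thick, with a 34 mm hole for the knob; skirt (106 mm inside) reaching 10 mm below the origin; collar 56 mm outside, 6 to 42 mm above the origin. Nested, its origin is 24 mm above the inner lid's; its rim clears the knob's top at 116 mm above it.
- collar (a point): On the axis of the outer lid's round blue collar (56 mm outside diameter, 36 mm high), 28 mm above the outer lid's origin, 22 mm above the disc and 14 mm below the collar's top: the place to grip the outer lid. With the lids nested the knob's top is 54 mm above this point.
- bottle: Bystander: amber bottle, 60 mm diameter, 140 mm high, loose; origin at the centre of its underside.
- carton: Bystander: brown carton, 90 x 120 x 70 mm, loose; origin at the centre of its underside.
- dispenser: Bystander: tape dispenser with a roll, 50 x 150 mm (long along its y), 82 mm high, loose; origin at the centre of its underside.
There are look-alikes about, which are no part of the job. Leave any pink look-alike of the inner_lid alone.

How it is judged (in metres and radians):
On the way, in this order (a step that is already met when the one before it is completed fails the run):
1. the lever lies on the red (off) side (value of joint lever above 1.1 rad), for 0.2 s.
2. the inner lid is home on the canister, the outer lid still nested on it, and the lids are let go (value of joint lever above 1.1 rad and z of flange in the frame of mouth between -0.003 and 0.003 m and horizontal distance between flange and mouth below 0.006 m and angle between inner_lid's own z axis and vertical below 0.06 rad and z of outer_lid in the frame of inner_lid below 0.027 m and contact force between the fingers and inner_lid below 0.05 N and contact force between the fingers and outer_lid below 0.05 N), for 0.2 s.
3. the outer lid is lifted clear of the knob in the fingers, the inner lid still home (z of flange in the frame of mouth between -0.003 and 0.003 m and horizontal distance between flange and mouth below 0.006 m and angle between inner_lid's own z axis and vertical below 0.06 rad and z of outer_lid in the frame of inner_lid above 0.116 m and contact force between the fingers and outer_lid above 1 N), for 0.2 s.
At the end, for the whole second after the job is handed in: Lever above 1.1 rad. Inner lid home, touched by nothing held: flange within 3 mm of rim height, 6 mm of its centre, tilt under 0.06 rad. Outer lid held (over 1 N), origin 116 mm or more above the inner lid's, within 60 mm of the canister's axis, tilt under 0.25 rad, below 30 mm/s (all of step 3 and value of joint lever above 1.1 rad and horizontal distance between outer_lid and mouth below 0.06 m and angle between outer_lid's own z axis and vertical below 0.25 rad and linear speed of outer_lid below 0.03 m/s and contact force between each of outer_lid, the fingers and inner_lid below 0.05 N); the arm keeps its last pose, push and grip.
It fails at once if the lids are moved (over 30 mm) while the lever is not off (value of joint lever below 1 rad and distance of knob from where it was at the start of the episode above 0.03 m).
It fails at once if the lids are parted while the inner lid is not home on the canister (z of outer_lid in the frame of inner_lid above 0.036 m and not (z of flange in the frame of mouth between -0.003 and 0.003 m and horizontal distance between flange and mouth below 0.006 m and angle between inner_lid's own z axis and vertical below 0.06 rad)).
It fails at once if the inner lid is touched by the fingers after the lids are parted (z of outer_lid in the frame of inner_lid above 0.036 m and contact force between the fingers and inner_lid above 0.5 N).
It fails at once if the lids are dropped (over 0.35 m/s with no finger on them) (linear speed of inner_lid above 0.35 m/s and contact force between the fingers and inner_lid below 0.02 N and contact force between the fingers and outer_lid below 0.02 N).
It fails at once if the bottle, carton or tape dispenser is moved over 30 mm or tipped (distance of any of bottle, carton, dispenser from where it was at the start of the episode above 0.03 m or angle between any of bottle, carton, dispenser's own z axis and vertical above 0.3 rad).
It also fails if it takes over 72 s, if anything falls off the work surface, if the arm or the gripper's body presses on something with over 40 N, if the wrist force passes 120 N, or if a joint passes its speed limit or range.

## Robot

A 6-joint arm with a two-finger parallel gripper is mounted at the origin on the work surface. World frame = base frame: x ahead of the robot, y to its left, z up, the work surface at z = 0. Lengths are in mm, angles in rad, forces in N, time in s.
With the tool pointing down it reaches from about 300 to 775 mm from the base axis. Payload 14.6 kg.
Tool frame: the origin (TCP) lies at the very end of the fingers, on their centre line; the grasp point (between the pads) lies 19 mm behind it; z points along the fingers, y is the line along which they close (so a half turn about z gives the same grasp; the last joint's range is limited). The gripper opens to 94 mm and grips with 3 to 60 N. Pads are 16 mm wide; open, the fingers measure 119 mm over their backs; the gripper's body (75 mm by 177 mm) begins 78 mm behind the grasp point.
Start: joints at [1.278, 0.3, 1.521, -0, 1.321, -0.067], TCP at [123.135, 536.029, 205.446] pointing down, gripper open.
Joint ranges: [-3.03, 3.03], [-0.79, 2.21], [0.23, 2.52], [-1.04, 4.18], [0, 3.07], [-2.55, 2.55]. Speed limits (rad/s): [2.22, 2.22, 2.57, 3.14, 3.14, 3.14].

## Interface

Orientations are given as [roll, pitch, yaw] about the fixed x, y, z axes, in that order (R = Rz(yaw) Ry(pitch) Rx(roll)).
In Python, from cell import manip, eyes, ticket gives the robot as it stands. The module is installed in compiled form; this text tells all that it offers.
- The arm moves only by the tool arm_command, never from a script. Its argument "plan" is a list of rows, each a list of 5 numbers: the opening, from -1 (shut) to 1 (fully open), then the shift along the tool's x, y, z in m, then the turn about the tool's z in rad. In form: [[jaw, dx, dy, dz, roll], ...]. A call has 1 to 20 rows; each row shifts and turns the commanded pose from where the row before left it, along the tool's axes as they then stand; what a row does not reach is not made up. A row lasts 1/8 s, in which the tool goes at most 62.5 mm and 10.7 degrees, less where a joint would pass 70% of its speed; a pose out of reach is approached as far as the arm can. A call is refused whole if a number of a shift passes 0.0625 or a number of a turn 0.188, either way. A call with a gripper value outside its range is refused whole. The fingers move at their own pace and stop on an object; "newtons" is the grip in N (left out, the last holds). Time passes only in rows, so rows that do not move let the fingers close. It gives the time, the measured TCP pose, the force, the opening and the grip force at its end, in the units of the state.
- manip.read_state(): the state, without advancing time (a new reading comes with each control period).
- eyes.camera(name): name is "scene" or "top"; returns a dict with "img" (420x560x3 uint8, blue, green, red), "z_map" (420x560 float32, mm along the optical axis (not along the pixel's ray), 0 where there is no reading), "fx", "fy", "cx", "cy" (pixels), "eye" and "orientation" of the camera in the world. Camera axes: x right, y down, z forward; pixel columns grow to the right and rows downward; lengths in mm; the calibration is good to about 2 mm. A picture is of the moment at which its call begins.
- ticket.sign_off(): hands the job in; it is judged then, once.
The state is a dict: "clock": time; "joints": joint angles; "qd": joint speeds; "effort": joint torques, N m; "eef_pos": TCP position; "eef_rot": TCP orientation; "wrist_force": force on the tool from outside, world axes, zero at the start; "moment": the same for the moment, N m; "finger_gap": finger opening in mm; "finger_force": force on a finger pad.
Only numpy, scipy, OpenCV 4.12 (cv2) and the standard library are available. Lean on these libraries where they do the work, as an engineer would, in place of code of your own. Each camera call takes 0.05 s, during which the arm holds its last target. There are 200 camera calls.

## Working session

There is one attempt and no reset: what is moved stays moved. The work goes in short steps, Python scripts to look and compute and a tool call to move; the robot and the scene stay as the last step left them, time stands still between calls to the robot, and variables do not carry over. Pictures are saved under pics/ and viewed, at most 10 in all, crops included, and the job is handed in when it is done.

Besides the shell and the picture viewer there is one more tool, called after ">>>" by a JSON object that holds its "method" and its "body", one argument or row to a line. arm_command: Moves the arm, as the interface text tells. Its arguments: {"type":"object","properties":{"plan":{"type":"array"},"newtons":{"type":"number"}},"required":["plan"]}

```bash
mkdir -p pics
cat > h.py <<'E'
import numpy as np, cv2
from cell import manip, eyes, ticket
def world(c):
    z=c["z_map"].astype(float); v,u=np.mgrid[:z.shape[0],:z.shape[1]]
    P=np.stack([(u-c["cx"])/c["fx"]*z,(v-c["cy"])/c["fy"]*z,z],-1)
    o=np.array(c["orientation"],float)
    if o.shape!=(3,3):
        from scipy.spatial.transform import Rotation as R
        o=R.from_euler("xyz",o).as_matrix()
    W=P@o.T+np.array(c["eye"]); W[z<=0]=np.nan
    return W
E
python3 - <<'E'
from h import *
for n in("top","scene"):
    c=eyes.camera(n); cv2.imwrite(f"pics/{n}0.png",c["img"]); np.save(n+"0.npy",world(c)); print(n,c["eye"],c["orientation"],c["fx"])
print(manip.read_state())
E
```

```text
top [ 455.32175171 -101.71467628 1075.79080078] [-3.02331068  0.01778073 -1.59444151] 415.3122622659864
scene [ 901.06553338 -596.64467262  664.8766336 ] [-2.30139781  0.00232695  0.57712814] 399.7217273526329
{'clock': 0.1, 'joints': array([ 1.27837799e+00,  3.00432713e-01,  1.52152265e+00, -7.90177195e-07,
        1.32074522e+00, -6.65958414e-02]), 'qd': array([-0.00068636,  0.00025232, -0.00206003, -0.00017681, -0.00196991,
        0.00237835]), 'effort': array([-1.05719395e-03, -5.32639790e+01, -3.53291488e+01,  7.09247100e-02,
        2.34524725e-02, -6.57832402e-05]), 'eef_pos': array([123.07797382, 535.79534709, 204.93211622]), 'eef_rot': array([-3.14048713e+00, -7.29654101e-05,  2.91577031e+00]), 'wrist_force': array([ 0.89042871,  0.17950725, -0.51911238]), 'moment': array([-0.0256044 , -0.05279998,  0.02415786]), 'finger_force': 0.0, 'finger_gap': 94.02713637337875}
```

View pics/top0.png

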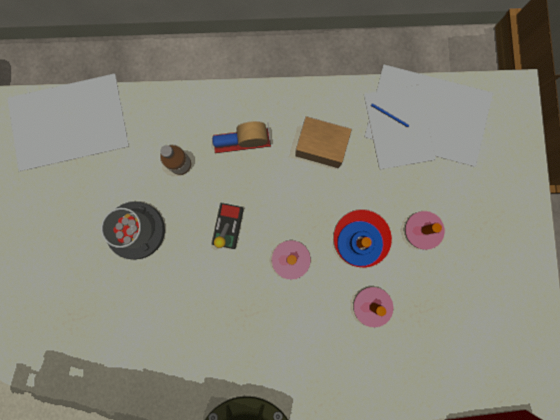

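View pics/scene0.png

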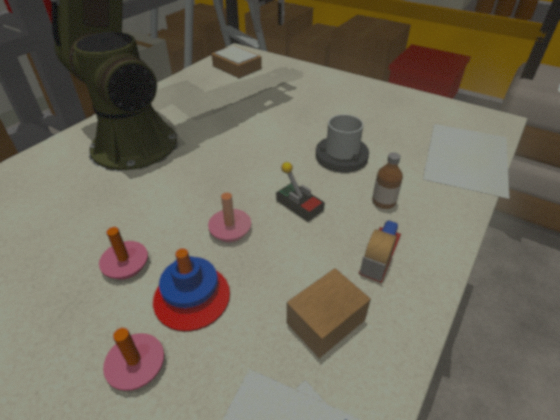

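The top view shows the canister at (125,228), the isolator at (228,227) with its ball at (219,242) on the green side, the bottle at (175,158), the dispenser at (242,137) and the carton at (323,142). There are four candidates for the lids:
- Pink lids at (291,259), (425,230) and (373,307).
- A blue lid with an orange knob on a red tray at (362,240). This one fits, since it has a blue collar and the red tray.

I'll measure and take a crop to confirm.

Run:
```python
from h import *
def circ(P):
    x,y=P[:,0],P[:,1]; A=np.c_[2*x,2*y,np.ones(len(x))]
    s=np.linalg.lstsq(A,x*x+y*y,rcond=None)[0]; return s[:2],np.sqrt(s[2]+s[:2]@s[:2])
for n in("top","scene"):
    W=np.load(n+"0.npy"); im=cv2.imread(f"pics/{n}0.png"); hsv=cv2.cvtColor(im,cv2.COLOR_BGR2HSV)
    H,S,V=[hsv[...,i].astype(int) for i in range(3)]
    z=W[...,2]
    b=(H>100)&(H<125)&(S>150)
    lid=(200,275,300,400) if n=="top" else (240,330,150,235)
    can=(190,270,90,170) if n=="top" else (110,175,310,375)
    sw=(195,255,205,250) if n=="top" else (155,220,270,330)
    def box(r): m=np.zeros(z.shape,bool); m[r[0]:r[1],r[2]:r[3]]=1; return m
    B=box(lid)
    for nm,m in dict(collar=B&b&(z>66)&(z<82),disc=B&b&(z>30)&(z<46),knob=B&(H<20)&(S>150)&(z>106),red=B&((H<5)|(H>175))&(S>150)&(z<16)).items():
        if m.sum()<5: print(n,nm,m.sum()); continue
        Q=W[m]; h=cv2.minEnclosingCircle(Q[:,:2].astype(np.float32)); print(n,nm,m.sum(),np.round(np.nanmedian(Q,0)),np.round(h[0]),round(h[1],1),"zmax",np.nanmax(Q[:,2]).round())
    Q=W[box(can)&(z>106)&(z<116)]; print(n,"rim",len(Q),[np.round(a,1) for a in circ(Q)],np.median(Q[:,2]), cv2.minEnclosingCircle(Q[:,:2].astype(np.float32)))
    Q=W[box(can)&(z>20)&(z<29)]; print(n,"plate", cv2.minEnclosingCircle(Q[:,:2].astype(np.float32)))
    m=box(sw)&(z>70)&(H>20)&(H<35)&(S>120); print(n,"ball",m.sum(),np.round(W[m].mean(0),1),W[m][:,2].max())
    m=box(sw)&(z>24)&(z<31);print(n,"block",cv2.minAreaRect(W[m][:,:2].astype(np.float32)))
    for nm,mm in dict(red=((H<8)|(H>172))&(S>120),green=(H>45)&(H<85)&(S>80)).items():
        m=box(sw)&mm&(z>20)&(z<36); print(n,nm,m.sum(),np.round(np.median(W[m],0),1))
    if n=="top":
        Q=z>15
        for nm,r in dict(bottle=(140,180,155,195),disp=(118,155,208,272),carton=(112,168,292,355)).items():
            P=W[box(r)&Q]; print(nm,np.round(np.nanmin(P,0)),np.round(np.nanmax(P,0)))
    if n=="scene": cv2.imwrite("pics/crop.png",cv2.resize(im[180:400,80:280],None,fx=2.7,fy=2.7))
```

```text
top collar 250 [ 491. -292.   74.] [ 492. -295.] 28.1 zmax 79.0
top disc 1057 [ 487. -289.   38.] [ 491. -295.] 54.7 zmax 46.0
top knob 81 [ 490. -294.  113.] [ 491. -294.] 11.7 zmax 118.0
top red 914 [ 539. -330.    8.] [ 505. -308.] 73.9 zmax 14.0
top rim 238 [array([540. , 276.1]), np.float64(44.8)] 109.96358130890741 ((539.6720581054688, 276.2890319824219), 47.52125930786133)
top plate ((539.9095458984375, 276.40960693359375), 74.7652587890625)
top ball 101 [499.8  45.4 102. ] 107.69968843271681
top block ((544.9871826171875, 37.28725051879883), (60.339637756347656, 109.68626403808594), 77.58837890625)
top red 217 [580.1  27.9  29.6]
top green 39 [509.   28.6  29.8]
bottle [682. 132.  16.] [742. 191. 144.]
disp [749. -78.  15.] [800.  72.  87.]
carton [ 690. -281.   15.] [ 811. -141.   76.]
scene collar 266 [ 502. -307.   74.] [ 493. -296.] 28.0 zmax 78.0
scene disc 1177 [ 512. -317.   38.] [ 495. -297.] 54.3 zmax 45.0
scene knob 106 [ 497. -298.  114.] [ 494. -296.] 11.0 zmax 117.0
scene red 1796 [ 541. -341.    8.] [ 509. -309.] 72.9 zmax 12.0
scene rim 165 [array([541.4, 275.8]), np.float64(44.8)] 109.70048779862702 ((540.9850463867188, 277.2973327636719), 48.90858840942383)
scene plate ((541.5682373046875, 273.9465637207031), 75.07592010498047)
scene ball 78 [506.2  40.7  99.5] 106.61735180953667
scene block ((550.2816772460938, 115.47286224365234), (234.2471160888672, 114.93590545654297), 87.00105285644531)
scene red 158 [582.8  29.1  30. ]
scene green 0 [nan nan nan]
  return _methods._mean(a, axis=axis, dtype=dtype,
  ret = um.true_divide(
```

View pics/crop.png

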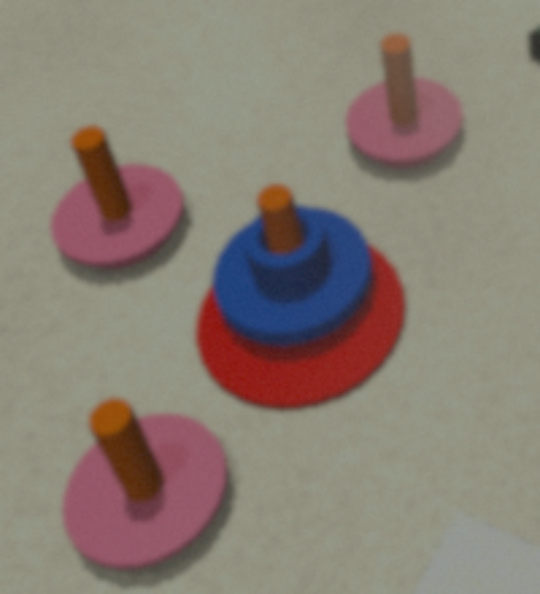

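The crop confirms it: the blue nested pair with an orange knob stands on the red tray at about (290,270), and the three pink ones are decoys. The current tool x axis is almost exactly the block's −x, so no turn is needed. I'll go above the green side of the lever with the fingers shut.

>>> {"method": "arm_command", "body": {
  "plan": [
    [-1,-0.037,-0.033,0,0],
    [-1,-0.037,-0.033,0,0],
    [-1,-0.037,-0.033,0,0],
    [-1,-0.037,-0.033,0,0],
    [-1,-0.037,-0.033,0,0],
    [-1,-0.037,-0.033,0,0],
    [-1,-0.037,-0.033,0,0],
    [-1,-0.037,-0.033,0,0],
    [-1,-0.037,-0.033,0,0],
    [-1,-0.037,-0.033,0,0],
    [-1,-0.037,-0.033,0,0],
    [-1,-0.037,-0.033,0,0],
    [-1,0,0,0,0],
    [-1,0,0,0,0]
  ],
  "newtons": 30
}}

```text
clock: 1.85
eef_pos: [466.8, 51.0, 205.1]
eef_rot: [-3.142, -0.001, 2.915]
wrist_force: [-0.3, 0.1, 1.0]
finger_gap: 0.4
finger_force: 0.0
```

>>> {"method": "arm_command", "body": {
  "plan": [
    [-1,0,0.003,0.04,0],
    [-1,0,0,0.04,0],
    [-1,0,0,0.04,0],
    [-1,0,0,0,0],
    [-1,-0.016,0,0,0],
    [-1,-0.016,0,0,0],
    [-1,-0.016,0,0,0],
    [-1,-0.016,0,0,0],
    [-1,-0.016,0,0,0],
    [-1,-0.016,0,0,0],
    [-1,0,0,0,0],
    [-1,0,0,0,0],
    [-1,0.03,0,0,0],
    [-1,0,0,-0.04,0],
    [-1,0,0,-0.04,0],
    [-1,0,0,-0.04,0],
    [-1,0,0,0,0]
  ]
}}

```text
clock: 3.98
eef_pos: [532.8, 39.2, 208.8]
eef_rot: [3.14, 0.005, 2.916]
wrist_force: [0.2, 0.2, -0.1]
finger_gap: 0.2
finger_force: 0.0
```

Run:
```python
from h import *
c=eyes.camera("scene"); cv2.imwrite("pics/s1.png",cv2.resize(c["img"][130:240,240:360],None,fx=4,fy=4))
W=world(c); hsv=cv2.cvtColor(c["img"],cv2.COLOR_BGR2HSV); m=np.zeros(W.shape[:2],bool); m[150:220,260:350]=1
m&=(hsv[...,0]>20)&(hsv[...,0]<35)&(hsv[...,1]>120)&(W[...,2]>60)
print(m.sum(),W[m].mean(0))
```

```text
86 [593.77823449  20.46894082  99.07378359]
```

View pics/s1.png

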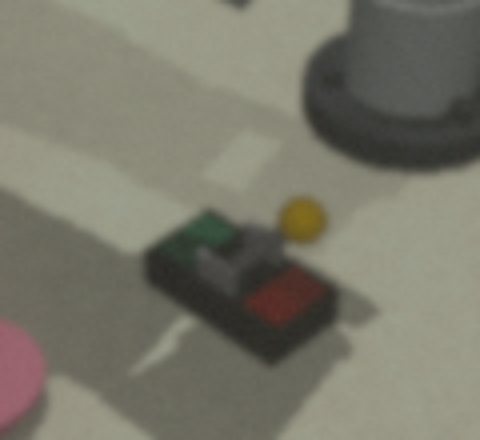

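The lever now lies on the red side, with the ball at (300,220) in the crop. Next I'll go above the nested lids with the gripper open.

>>> {"method": "arm_command", "body": {
  "plan": [
    [1,-0.0044,-0.0419,0,0],
    [1,-0.0044,-0.0419,0,0],
    [1,-0.0044,-0.0419,0,0],
    [1,-0.0044,-0.0419,0,0],
    [1,-0.0044,-0.0419,0,0],
    [1,-0.0044,-0.0419,0,0],
    [1,-0.0044,-0.0419,0,0],
    [1,-0.0044,-0.0419,0,0],
    [1,0,0,0,0],
    [1,0,0,0.03,0],
    [1,0,0,0.03,0],
    [1,0,0,0.02,0],
    [1,0,0,0,0],
    [1,0,0,0,0]
  ]
}}

```text
clock: 5.78
eef_pos: [491.7, -295.4, 126.1]
eef_rot: [-3.141, 0.001, 2.916]
wrist_force: [-0.4, -0.9, 0.6]
finger_gap: 94.2
finger_force: 0.0
```

Run:
```python
from h import *
c=eyes.camera("scene"); cv2.imwrite("pics/s2.png",cv2.resize(c["img"][180:360,100:280],None,fx=3,fy=3))
```

```text
(no output)
```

View pics/s2.png

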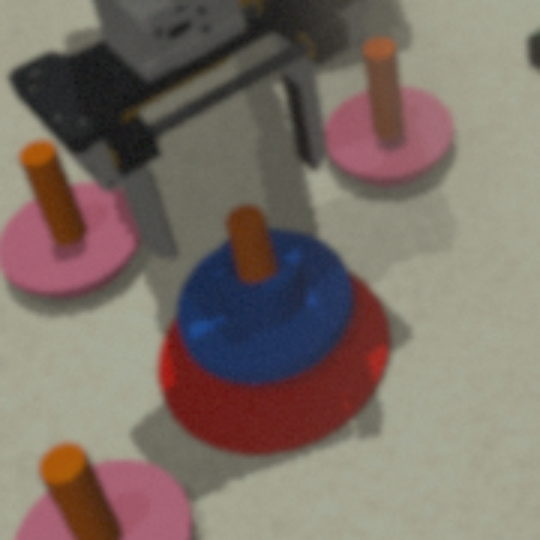

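The fingers straddle the orange knob at (250,245) in the crop. I'll descend and grip.

>>> {"method": "arm_command", "body": {
  "plan": [
    [1,0,0,0.023,0],
    [1,0,0,0.023,0],
    [1,0,0,0,0],
    [1,0,0,0,0],
    [-1,0,0,0,0],
    [-1,0,0,0,0],
    [-1,0,0,0,0],
    [-1,0,0,0,0],
    [-1,0,0,0,0],
    [-1,0,0,0,0],
    [-1,0,0,0,0],
    [-1,0,0,0,0]
  ],
  "newtons": 50
}}

```text
clock: 7.32
eef_pos: [491.4, -295.6, 79.3]
eef_rot: [3.141, -0.0, 2.916]
wrist_force: [0.4, 0.8, 0.2]
finger_gap: 23.3
finger_force: 50.0
```

>>> {"method": "arm_command", "body": {
  "plan": [
    [-1,0,0,-0.01,0],
    [-1,0,0,-0.02,0],
    [-1,0,0,-0.025,0],
    [-1,0,0,-0.025,0],
    [-1,0,0,-0.025,0],
    [-1,0,0,-0.025,0],
    [-1,0,0,-0.01,0],
    [-1,0,0,0,0],
    [-1,0,0,0,0],
    [-1,0,0,0,0]
  ]
}}

```text
clock: 8.57
eef_pos: [491.2, -295.6, 218.5]
eef_rot: [3.141, -0.001, 2.916]
wrist_force: [0.0, 0.2, -3.1]
finger_gap: 23.6
finger_force: 50.0
```

>>> {"method": "arm_command", "body": {
  "plan": [
    [-1,0.0025,0.0177,0,0],
    [-1,0.005,0.0355,0,0],
    [-1,0.005,0.0355,0,0],
    [-1,0.005,0.0355,0,0],
    [-1,0.005,0.0355,0,0],
    [-1,0.005,0.0355,0,0],
    [-1,0.005,0.0355,0,0],
    [-1,0.005,0.0355,0,0],
    [-1,0.005,0.0355,0,0],
    [-1,0.005,0.0355,0,0],
    [-1,0.005,0.0355,0,0],
    [-1,0.005,0.0355,0,0],
    [-1,0.005,0.0355,0,0],
    [-1,0.005,0.0355,0,0],
    [-1,0.005,0.0355,0,0],
    [-1,0.005,0.0355,0,0],
    [-1,0.0025,0.0177,0,0],
    [-1,0,0,0,0],
    [-1,0,0,0,0],
    [-1,0,0,0,0]
  ]
}}

```text
clock: 11.08
eef_pos: [540.7, 274.8, 219.6]
eef_rot: [-3.142, 0.0, 2.915]
wrist_force: [-0.2, -0.3, -3.2]
finger_gap: 23.0
finger_force: 50.0
```

Run:
```python
from h import *
s=manip.read_state(); print(s["eef_pos"],s["eef_rot"],s["wrist_force"])
for n in("scene","top"):
    c=eyes.camera(n); W=world(c); hsv=cv2.cvtColor(c["img"],cv2.COLOR_BGR2HSV); H,S,_=[hsv[...,i].astype(int) for i in range(3)]
    near=np.hypot(W[...,0]-540,W[...,1]-276)<100; b=near&(H>98)&(H<128)&(S>130)
    for lo,hi in((150,174),(174,184),(184,206),(206,222)):
        Q=W[b&(W[...,2]>lo)&(W[...,2]<hi)]
        if len(Q)>8: print(n,lo,len(Q),np.median(Q[:,2]).round(1),cv2.minEnclosingCircle(Q[:,:2].astype(np.float32)))
    # disc top plane fit (tilt)
    Q=W[b&(W[...,2]>174)&(W[...,2]<184)]
    if len(Q)>50:
        A=np.c_[Q[:,:2]-[540,276],np.ones(len(Q))]; print(np.linalg.lstsq(A,Q[:,2],rcond=None)[0])
    if n=="scene": cv2.imwrite("pics/s3.png",cv2.resize(c["img"][40:200,270:440],None,fx=3.5,fy=3.5))
```

```text
[540.74360517 274.78037419 219.62066512] [-3.14155036e+00  1.50517118e-04  2.91475540e+00] [-0.21174558 -0.26452347 -3.24129087]
scene 174 122 178.8 ((543.16552734375, 267.1356201171875), 51.266258239746094)
[-1.72164100e-03  5.35228648e-03  1.78978250e+02]
top 150 41 171.3 ((528.4450073242188, 245.16079711914062), 45.569576263427734)
top 174 706 178.6 ((538.8345336914062, 271.6270446777344), 54.97282409667969)
[1.24928988e-03 5.10824282e-03 1.78797720e+02]
```

View pics/s3.png

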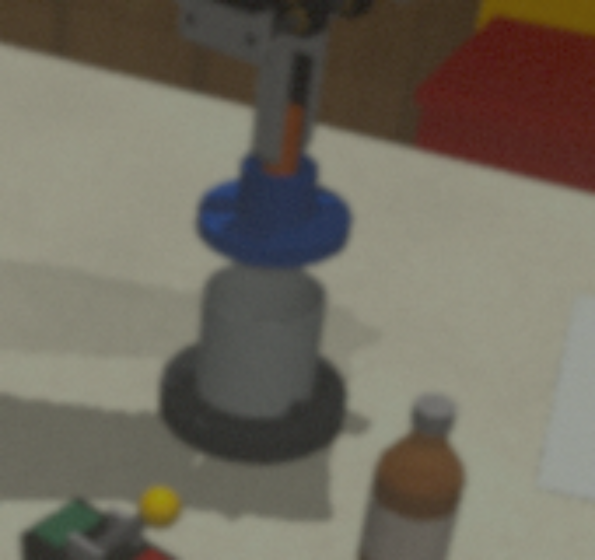

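The pair hangs level above the canister, blue disc at (275,220) and rim at (265,280) in the crop. I'll make a small correction, go down to just above the rim, then lower gently.

>>> {"method": "arm_command", "body": {
  "plan": [
    [-1,0.0007,0.001,0.012,0],
    [-1,0,0,0.012,0],
    [-1,0,0,0.012,0],
    [-1,0,0,0.003,0],
    [-1,0,0,0.003,0],
    [-1,0,0,0.003,0],
    [-1,0,0,0,0],
    [-1,0,0,0,0]
  ]
}}

```text
clock: 12.18
eef_pos: [540.3, 276.8, 174.7]
eef_rot: [3.141, 0.0, 2.916]
wrist_force: [-0.1, -0.4, -3.1]
finger_gap: 23.0
finger_force: 50.0
```

>>> {"method": "arm_command", "body": {
  "plan": [
    [-1,0,0,0.002,0],
    [-1,0,0,0.002,0],
    [-1,0,0,0.002,0],
    [-1,0,0,0.002,0],
    [-1,0,0,0,0],
    [-1,0,0,0,0]
  ]
}}

```text
clock: 12.92
eef_pos: [540.2, 276.8, 166.5]
eef_rot: [3.142, 0.0, 2.916]
wrist_force: [-0.5, 0.2, -4.2]
finger_gap: 23.1
finger_force: 50.0
```

>>> {"method": "arm_command", "body": {
  "plan": [
    [-1,0,0,0.001,0],
    [-1,0,0,0.001,0],
    [-1,0,0,0.001,0],
    [-1,0,0,0,0],
    [-1,0,0,0,0]
  ]
}}

```text
clock: 13.55
eef_pos: [540.2, 276.8, 163.4]
eef_rot: [-3.142, -0.0, 2.916]
wrist_force: [-0.6, -0.2, -2.6]
finger_gap: 23.0
finger_force: 50.0
```

>>> {"method": "arm_command", "body": {
  "plan": [
    [-1,0,0,0.0005,0],
    [-1,0,0,0.0005,0],
    [-1,0,0,0,0],
    [-1,0,0,0,0]
  ]
}}

```text
clock: 14.05
eef_pos: [540.3, 276.9, 163.2]
eef_rot: [3.141, 0.001, 2.916]
wrist_force: [-2.2, 0.3, 4.8]
finger_gap: 23.3
finger_force: 50.0
```

>>> {"method": "arm_command", "body": {
  "plan": [
    [1,0,0,0,0],
    [1,0,0,0,0],
    [1,0,0,0,0],
    [1,0,0,0,0],
    [1,0,0,0,0],
    [1,0,0,0,0],
    [1,0,0,0,0],
    [1,0,0,0,0]
  ]
}}

```text
clock: 15.05
eef_pos: [540.2, 276.8, 162.5]
eef_rot: [-3.142, -0.0, 2.916]
wrist_force: [-0.1, -0.0, 0.6]
finger_gap: 93.5
finger_force: 0.0
```

Run:
```python
from h import *
for n in("scene","top"):
    c=eyes.camera(n); W=world(c); hsv=cv2.cvtColor(c["img"],cv2.COLOR_BGR2HSV); H,S,_=[hsv[...,i].astype(int) for i in range(3)]
    near=np.hypot(W[...,0]-540,W[...,1]-276)<80; b=near&(H>98)&(H<128)&(S>130); z=W[...,2]
    for nm,m in dict(disc=b&(z>114)&(z<130),collar=b&(z>153)&(z<164),knob=near&(H<20)&(S>150)&(z>160)).items():
        Q=W[m]
        if len(Q)>8: print(n,nm,len(Q),np.median(Q[:,2]).round(1),Q[:,2].max(),cv2.minEnclosingCircle(Q[:,:2].astype(np.float32)))
        if nm=="disc" and len(Q)>50: print(np.linalg.lstsq(np.c_[Q[:,:2]-[540,276],np.ones(len(Q))],Q[:,2],rcond=None)[0])
    if n=="scene": cv2.imwrite("pics/s4.png",cv2.resize(c["img"][60:200,270:440],None,fx=3.5,fy=3.5))
```

```text
scene disc 82 122.6 124.26814760108152 ((542.0765991210938, 269.3194274902344), 52.06300354003906)
[ 3.23308486e-04 -2.08148336e-03  1.22428097e+02]
scene knob 66 182.9 380.1265832392081 ((546.9797973632812, 257.64312744140625), 31.291074752807617)
top disc 577 121.9 127.15251776832724 ((538.576416015625, 274.6100158691406), 55.45854187011719)
[1.27225383e-03 1.46418755e-02 1.22238478e+02]
```

View pics/s4.png

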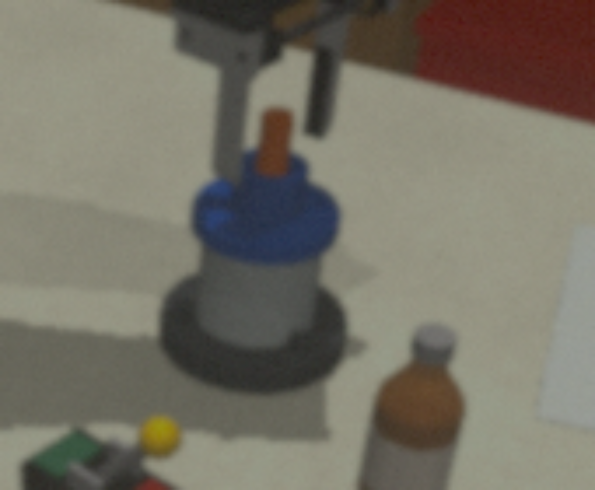

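The pair is home: disc top at 122 mm as expected, level, with the knob at (275,140) in the crop and the fingers clear of it. I'll go down to the collar and grip.

>>> {"method": "arm_command", "body": {
  "plan": [
    [1,0,0,0.012,0],
    [1,0,0,0.012,0],
    [1,0,0,0.012,0],
    [1,0,0,0,0],
    [1,0,0,0,0],
    [-1,0,0,0,0],
    [-1,0,0,0,0],
    [-1,0,0,0,0],
    [-1,0,0,0,0],
    [-1,0,0,0,0],
    [-1,0,0,0,0],
    [-1,0,0,0,0]
  ],
  "newtons": 25
}}

```text
clock: 16.65
eef_pos: [540.2, 276.8, 126.5]
eef_rot: [-3.142, 0.0, 2.916]
wrist_force: [-0.9, -0.4, -0.2]
finger_gap: 54.2
finger_force: 25.0
```

>>> {"method": "arm_command", "body": {
  "plan": [
    [-1,0,0,-0.003,0],
    [-1,0,0,-0.006,0],
    [-1,0,0,-0.008,0],
    [-1,0,0,-0.008,0],
    [-1,0,0,-0.008,0],
    [-1,0,0,-0.008,0],
    [-1,0,0,-0.008,0],
    [-1,0,0,-0.008,0],
    [-1,0,0,-0.008,0],
    [-1,0,0,-0.008,0],
    [-1,0,0,-0.008,0],
    [-1,0,0,-0.008,0],
    [-1,0,0,-0.008,0],
    [-1,0,0,-0.008,0],
    [-1,0,0,-0.004,0],
    [-1,0,0,0,0],
    [-1,0,0,0,0],
    [-1,0,0,0,0],
    [-1,0,0,0,0]
  ]
}}

```text
clock: 19.02
eef_pos: [540.1, 276.8, 235.3]
eef_rot: [-3.141, -0.0, 2.916]
wrist_force: [1.0, -0.1, -1.7]
finger_gap: 54.4
finger_force: 25.0
```

Run:
```python
from h import *
s=manip.read_state(); print(s["eef_pos"],s["wrist_force"],s["finger_gap"],s["finger_force"])
c=eyes.camera("scene"); W=world(c); near=np.hypot(W[...,0]-540,W[...,1]-276)<80
hsv=cv2.cvtColor(c["img"],cv2.COLOR_BGR2HSV); H,S=hsv[...,0],hsv[...,1]; z=W[...,2]
Q=W[near&(H<20)&(S>150)]; print("knob",len(Q),np.nanmin(Q[:,2]),np.nanmax(Q[:,2]))
Q=W[near&(H>98)&(H<128)&(S>130)]; print("blue",len(Q),np.percentile(Q[:,2],[1,50,99]))
Q=W[near&(z>113)&(z<119)]; print("flange top",np.median(Q,0))
cv2.imwrite("pics/s5.png",cv2.resize(c["img"][20:200,270:440],None,fx=3.3,fy=3.3))
```

```text
[540.14092894 276.76569331 235.27048232] [ 1.0460775  -0.12539886 -1.73970222] 54.417791757343394 24.95727103902027
knob 87 122.05255038843188 188.82373596979886
blue 177 [228.53515621 231.45992131 267.47182317]
flange top [548.09012751 266.65705257 116.67979302]
```

View pics/s5.png

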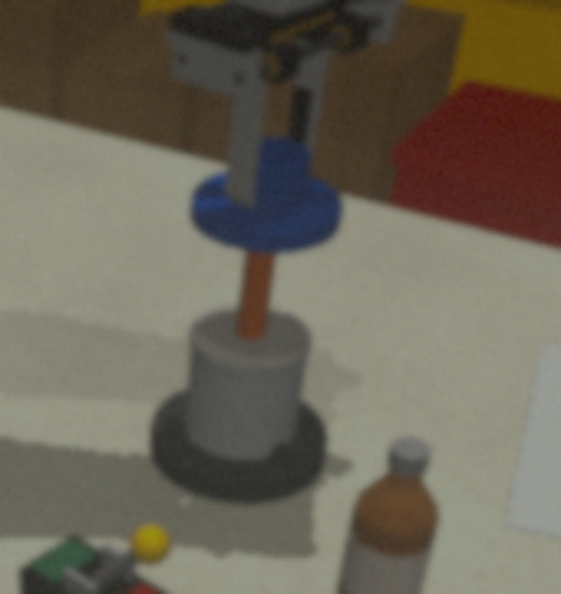

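The blue lid is held level at (265,210) in the crop. The knob stands below it at (258,290), the inner lid's flange is still on the rim (116–117 mm), and the lever ball is still on the red side. Handing in.

```bash
python3 -c "
from h import *
print(ticket.sign_off())"
```

```text
the job is handed in; nothing more can be done
None
```

I've handed the job in: lever off, inner lid home on the canister, and the blue outer lid held level with its origin about 133 mm above the inner lid's (116 mm needed); sign-off did not return a verdict.

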